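# Put the round reference pieces into their seats

## Task

Clear up the hardness-testing set: put each of the four round pieces upright into the round seat made for its diameter, the smallest piece in the smallest seat and so on up to the largest in the largest, each lying flat on the floor of its seat. The two rectangular steel coupons among them are samples: leave them where they lie.

Things in the scene. Friction and masses are not known exactly. Their poses are not given: they have to be found in the camera images.
- disc_large: bright round steel test block, a flat disc 60 mm in diameter and 15 mm high, 0.2 to 0.42 kg; the largest round piece. Goes in seat_60. Origin: centre of the underside; z up. Stands loose on the worktop (z = 0).
- disc_small: bright round steel test block, a flat disc 50 mm in diameter and 12 mm high, 0.12 to 0.26 kg; the second largest round piece. Goes in seat_50. Origin: centre of the underside; z up. Stands loose on the worktop (z = 0).
- standard: dull steel cylinder with dark burn spots on its top, 40 mm in diameter and 22 mm high, 0.12 to 0.26 kg; the third largest round piece. Goes in seat_40. Origin: centre of the underside; z up. Stands loose on the worktop (z = 0).
- spot_anvil: small black anvil, upright, like a little bottle: a round body 27 mm in diameter that tapers above to a narrower neck, 36 mm high in all, 0.08 to 0.17 kg; the smallest round piece. Goes in seat_27. Origin: centre of the underside; z up. Stands loose on the worktop (z = 0).
- seat_60: largest seat: fixed shallow round aluminium dish with a grey plastic floor, made for the round piece of 60 mm diameter: 82 mm outside, 76 mm inside (8 mm play all round), rim 6 mm high and 3 mm thick, inner floor 2 mm above the worktop. Origin: centre of its underside, on the worktop.
- seat_50: second largest seat: fixed shallow round aluminium dish with a grey plastic floor, made for the round piece of 50 mm diameter: 72 mm outside, 66 mm inside (8 mm play all round), rim 6 mm high and 3 mm thick, inner floor 2 mm above the worktop. Origin: centre of its underside, on the worktop.
- seat_40: third largest seat: fixed shallow round aluminium dish with a grey plastic floor, made for the round piece of 40 mm diameter: 62 mm outside, 56 mm inside (8 mm play all round), rim 6 mm high and 3 mm thick, inner floor 2 mm above the worktop. Origin: centre of its underside, on the worktop.
- seat_27: smallest seat: fixed shallow round aluminium dish with a grey plastic floor, made for the round piece of 27 mm diameter: 49 mm outside, 43 mm inside (8 mm play all round), rim 6 mm high and 3 mm thick, inner floor 2 mm above the worktop. Origin: centre of its underside, on the worktop.
- coupon_plain: rectangular flat steel coupon with burn spots, 36 x 40 x 6 mm; stays where it is. Origin: centre of the underside; z up. Stands loose on the worktop (z = 0).
- coupon_slot: rectangular flat steel coupon with a slot in one end, 32 x 42 x 9 mm; stays where it is. Origin: centre of the underside; z up. Stands loose on the worktop (z = 0).
There are look-alikes about, which are no part of the job. What is shaped like the disc_small but black or pink is not meant. Of the things shaped like the spot_anvil, the black one is meant.

How it is judged:
By the outcome, as a careful person would: the job done as asked, in the order asked, and still so for the second after the job is handed in, with the robot touching nothing.
It also fails if it takes over 90 s, if anything falls off the work surface, if the arm or the gripper's body presses on something with over 40 N, if the wrist force passes 120 N, or if a joint passes its speed limit or range.

## Robot

A 6-joint arm with a two-finger parallel gripper is mounted at the origin on a cart in front of the work surface, level with it; the furniture and walls round the work are solid. World frame = base frame: x ahead of the robot, y to its left, z up, the work surface at z = 0. Lengths are in m, angles in rad, forces in N, time in s.
With the tool pointing down it reaches from about 0.35 to 0.975 m from the base axis. Payload 4.9 kg.
Tool frame: the origin (TCP) lies on the front face of the gripper's body, between the roots of the fingers; the fingertips stand 73 mm ahead of it and the grasp point (between the pads) lies 54 mm ahead of it; z points along the fingers, y is the line along which they close (so a half turn about z gives the same grasp; the last joint's range is limited). The gripper opens to 85 mm and grips with 20 to 120 N. Pads are 22 mm wide; open, the fingers measure 114 mm over their backs; the gripper's body (76 mm by 85 mm) begins 54 mm behind the grasp point. The pads swing forward as they close: fully open they stand 13 mm farther back than shut.
Start: joints at [1.12, 0.053, 1.613, -0, 1.476, -0.119], TCP at [0.204, 0.591, 0.304] pointing down, gripper open.
Joint ranges: [-3.01, 3.01], [-1.01, 2.22], [0.06, 2.58], [-1.02, 4.17], [0.09, 2.62], [-3.14, 3.14]. Speed limits (rad/s): [2.57, 2.57, 3.14, 3.14, 3.14, 3.14].

## Interface

Orientations are given as a rotation vector (axis times angle).
In Python, from station import status, imaging, order gives the robot as it stands.
- The arm moves only by the tool arm_command, never from a script. Its argument "increments" is a list of rows, each an object with "slide": the shift along the tool's x, y, z in m, a list of three; "spin": the turn about the tool's z in degrees; "gripper": the opening, from -1 (shut) to 1 (fully open). In form: [{"slide": [x, y, z], "spin": spin, "gripper": gripper}, ...]. A call has 1 to 8 rows; each row is the pose to reach, as a shift and turn from the pose commanded when the call began, along the tool's axes at that moment; what a row does not reach only later rows make up. A row lasts 1/12 s, in which the tool goes at most 41.7 mm and 7.16 degrees, less where a joint would pass 70% of its speed; a pose out of reach is approached as far as the arm can. A call with a gripper value outside its range is refused whole. The fingers move at their own pace and stop on an object; "newtons" is the grip in N (left out, the last holds). Time passes only in rows, so rows that repeat a pose let the fingers close. It gives the time, the measured TCP pose, the force, the opening and the grip force at its end, in the units of the state.
- status.get_obs(): the state, without advancing time (a new reading comes with each control period).
- imaging.get_image(name): name is "scene" or "top"; returns a dict with "frame" (420x560x3 uint8, red, green, blue), "vfov" (degrees; the focal length in pixels is half the picture's height over the tangent of half this angle, whatever the lens; pixels are square), "cx", "cy" (the principal point, pixels), "view" (4x4, takes a point from world to camera coordinates). Camera axes: x right, y up, looking along -z (the intrinsics and any distortion apply to the point x, -y, -z); pixel columns grow to the right and rows downward; lengths in m; the calibration is good to about 2 mm. A picture is of the moment at which its call begins. There is no depth.
- order.finish_job(): hands the job in; it is judged then, once.
The state is a dict: "t": time; "q": joint angles; "dq": joint speeds; "effort": joint torques, N m; "tool_pos": TCP position; "tool_rot": TCP orientation; "contact_force": force on the tool from outside, world axes, zero at the start; "wrist_torque": the same for the moment, N m; "opening": finger opening in m; "grip_force": force on a finger pad.
Only numpy, scipy, OpenCV 4.12 (cv2) and the standard library are available. Lean on these libraries where they do the work, as an engineer would, in place of code of your own. Each camera call takes 0.05 s, during which the arm holds its last target. There are 200 camera calls.

## Working session

There is one attempt and no reset: what is moved stays moved. The work goes in short steps, Python scripts to look and compute and a tool call to move; the robot and the scene stay as the last step left them, time stands still between calls to the robot, and variables do not carry over. Pictures are saved under pics/ and viewed, at most 14 in all, crops included, and the job is handed in when it is done.

Besides the shell and the picture viewer there is one more tool, called after "Emit:" as name(argument=value, ...) on one line, values as JSON. arm_command: Moves the arm, as the interface text tells. Its arguments: {"type":"object","properties":{"increments":{"type":"array","items":{"type":"object","properties":{"slide":{"type":"array","items":{"type":"number"}},"spin":{"type":"number"},"gripper":{"type":"number"}}}},"newtons":{"type":"number"}},"required":["increments"]}

```bash
mkdir -p pics; ls; python3 - <<'E'
from station import status, imaging
import cv2
for n in("top","scene"):
    d=imaging.get_image(n); cv2.imwrite(f"pics/{n}0.png",d["frame"][:,:,::-1])
    print(n,{k:v for k,v in d.items() if k!="frame"})
print(status.get_obs())
E
```

```text
pics
top {'vfov': 56.853480498178406, 'cx': 282.27425708044007, 'cy': 211.8048420670446, 'view': array([[-0.01069347, -0.99954743,  0.0281175 ,  0.08683893],
       [ 0.98791475, -0.00621239,  0.15487369, -0.48185292],
       [-0.15462892,  0.02943383,  0.98753407, -0.81608772],
       [ 0.        ,  0.        ,  0.        ,  1.        ]])}
scene {'vfov': 52.00097813158492, 'cx': 285.11459527266953, 'cy': 210.51827392055253, 'view': array([[-0.46480628, -0.88519143,  0.01978017,  0.32112772],
       [ 0.37397406, -0.17602298,  0.91058185, -0.21781046],
       [-0.80255749,  0.43064143,  0.41285522, -0.50180194],
       [ 0.        ,  0.        ,  0.        ,  1.        ]])}
{'t': 0.1, 'q': array([ 1.12000362e+00,  5.33397380e-02,  1.61416406e+00,  2.18885790e-05,
        1.47600293e+00, -1.18958978e-01]), 'dq': array([ 0.00023488, -0.00118752, -0.00505656,  0.00046472, -0.00117317,
        0.0005471 ]), 'effort': array([ 4.62145017e-04, -3.94901562e+01, -3.71363282e+01, -9.20592038e-05,
        3.87464082e-03, -1.56301434e-05]), 'tool_pos': array([0.20339352, 0.59052493, 0.30275111]), 'tool_rot': array([-5.18765725e-01, -3.09789724e+00,  2.87530671e-03]), 'contact_force': array([-0.09087244, -0.17455501, -0.16860735]), 'wrist_torque': array([ 0.0091532 , -0.02019259, -0.01211662]), 'grip_force': 0.0, 'opening': 0.0850812024974373}
```

View pics/top0.png

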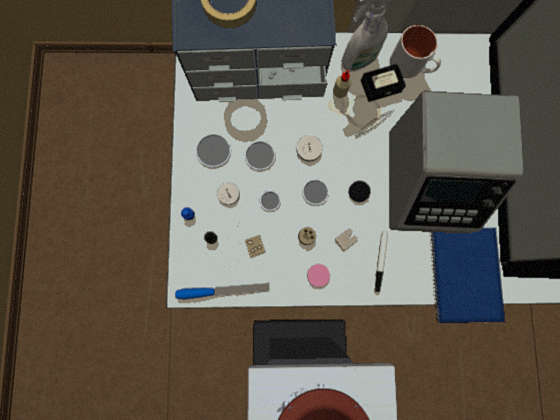

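View pics/scene0.png

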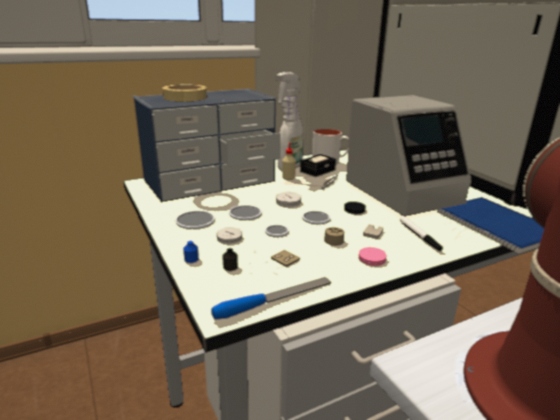

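Top view candidates:
- Anvil: black (210,238) chosen, blue (188,214) is a look-alike.
- Discs: bright ones at (309,148) and (228,193). The black (359,191) and pink (318,276) discs are look-alikes.
- Standard: (307,236).
- Seats: (213,151), (260,156), (316,192) and (270,201).
- Coupons: (254,245) and (346,239).

Next I check these in a close crop and measure sizes.

```bash
cat > h.py <<'E'
import numpy as np, cv2
from station import status, imaging
def cam(n):
    d=imaging.get_image(n); d["f"]=d["frame"].shape[0]/2/np.tan(np.radians(d["vfov"]/2)); return d
def unproj(d,uv,z):
    uv=np.atleast_2d(np.asarray(uv,float)); R=d["view"][:3,:3]; c=-R.T@d["view"][:3,3]
    r=np.c_[(uv[:,0]-d["cx"])/d["f"],-(uv[:,1]-d["cy"])/d["f"],-np.ones(len(uv))]@R
    return c+r*((z-c[2])/r[:,2])[:,None]
def proj(d,P):
    p=np.atleast_2d(P)@d["view"][:3,:3].T+d["view"][:3,3]
    return np.c_[d["cx"]-d["f"]*p[:,0]/p[:,2], d["cy"]+d["f"]*p[:,1]/p[:,2]]
def rect(d,x0,x1,y0,y1,z,s):
    "orthophoto of plane z, s px per mm; columns = -y, rows = -x"
    X,Y=np.meshgrid(np.arange(y1,y0,-.001/s),np.arange(x1,x0,-.001/s))
    q=proj(d,np.c_[Y.ravel(),X.ravel(),0*X.ravel()+z]).astype(np.float32)
    return cv2.remap(d["frame"],q[:,0].reshape(X.shape),q[:,1].reshape(X.shape),cv2.INTER_CUBIC)[:,:,::-1]
E
python3 - <<'E'
from h import *
d=cam("top"); e=cam("scene")
for n,t,s,z in [("s60",(213,151),(195,219),.006),("s50",(260,156),(245,212),.006),("s40",(316,192),(316,216),.006),("s27",(270,201),(277,230),.006),
 ("L",(309,148),(288,198),.015),("S",(228,193),(229,234),.012),("std",(307,236),(335,232),.022),("anv",(210,238),(230,253),.036)]:
    print(n,unproj(d,t,z).round(3),unproj(e,s,z).round(3))
x=lambda r:r
a=unproj(d,[(165,120),(400,310)],0);print(a)
im=rect(d,.33,.75,-.16,.30,.01,1.7); cv2.imwrite("pics/o.png",im); print(im.shape)
im=rect(e,.33,.75,-.16,.30,.01,1.7); cv2.imwrite("pics/oe.png",im)
E
```

```text
s60 [[0.631 0.241 0.006]] [[0.635 0.243 0.006]]
s50 [[0.619 0.132 0.006]] [[0.623 0.135 0.006]]
s40 [[0.533 0.004 0.006]] [[0.538 0.005 0.006]]
s27 [[0.512 0.11  0.006]] [[0.515 0.111 0.006]]
L [[0.635 0.019 0.015]] [[0.634 0.023 0.015]]
S [[0.53  0.205 0.012]] [[0.53  0.208 0.012]]
std [[0.43  0.028 0.022]] [[0.432 0.028 0.022]]
anv [[0.426 0.24  0.036]] [[0.421 0.246 0.036]]
[[ 0.70922514  0.35609311  0.        ]
 [ 0.26567647 -0.1777808   0.        ]]
(714, 782, 3)
```

View pics/o.png

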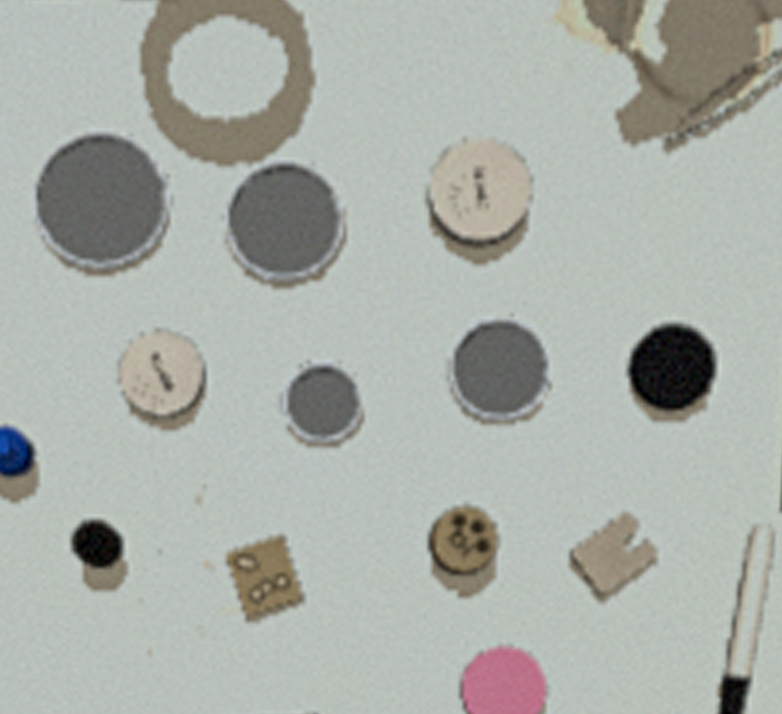

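View pics/oe.png

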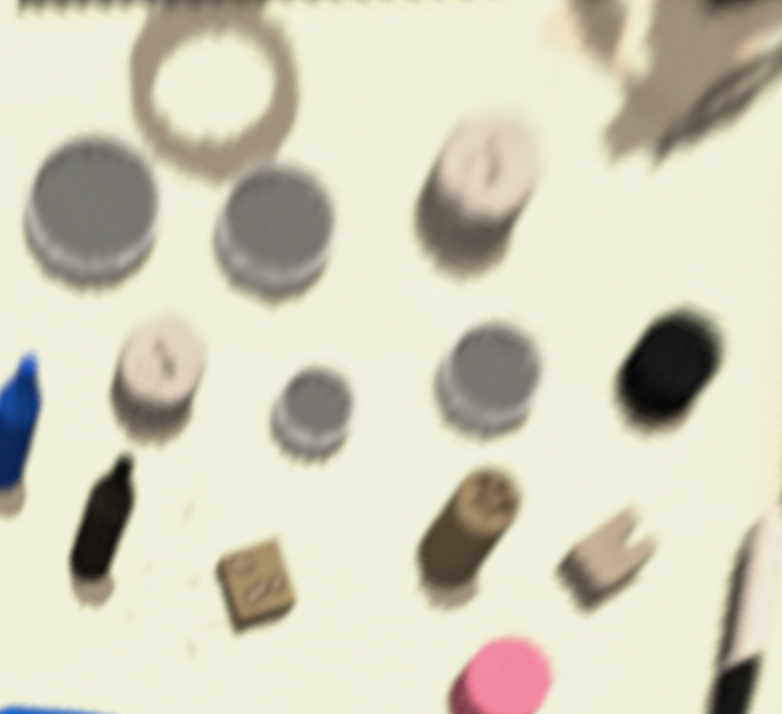

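The crop confirms the choices, and every size matches: discs about 60 and 51 mm, seat insides 76, 67, 56 and 43 mm. Next is precise measurement at each piece's true top height.

```bash
cat >> h.py <<'E'
def blob(d,c,z,kind,r=.055,s=3):
    "(x,y,equivalent diameter) of the piece near c in the orthophoto at height z"
    im=rect(d,c[0]-r,c[0]+r,c[1]-r,c[1]+r,z,s).astype(int); B,G,R=im[:,:,0],im[:,:,1],im[:,:,2]; V=im.max(2)
    m={"seat":(V<140)&(V-im.min(2)<20),"bright":(R-B>12)&(V>180),"dull":(R-B>12)&(V<150)|(V<70),"black":V<45}[kind]
    m=cv2.morphologyEx(m.astype(np.uint8),cv2.MORPH_CLOSE,np.ones((9,9)));m=cv2.morphologyEx(m,cv2.MORPH_OPEN,np.ones((5,5)))
    n,l,st,ct=cv2.connectedComponentsWithStats(m); k=1+np.argmin(np.hypot(*(ct[1:]-r*1000*s).T)+1e3*(st[1:,4]<200*s))
    k0=st[k]; return np.r_[c[0]+r-ct[k][1]/s/1000,c[1]+r-ct[k][0]/s/1000,2*np.sqrt(k0[4]/np.pi)/s/1000,k0[2]/s/1000,k0[3]/s/1000].round(4)
def delta(x,y,z):
    "shift in tool axes from the present measured pose to world x,y,z"
    o=status.get_obs(); R=cv2.Rodrigues(np.asarray(o["tool_rot"]))[0]; return (R.T@(np.array([x,y,z])-o["tool_pos"])).round(4)
E
python3 - <<'E'
from h import *
d=cam("top"); e=cam("scene")
for n,c,z,k in [("s60",(.633,.242),.004,"seat"),("s50",(.621,.133),.004,"seat"),("s40",(.535,.004),.004,"seat"),("s27",(.513,.11),.004,"seat"),
 ("L",(.635,.021),.015,"bright"),("S",(.53,.206),.012,"bright"),("std",(.43,.028),.022,"dull"),("anv",(.426,.242),.014,"black")]:
    print(n,blob(d,c,z,k),blob(e,c,z,k))
print(-d["view"][:3,:3].T@d["view"][:3,3], cv2.Rodrigues(status.get_obs()["tool_rot"])[0].round(3))
print(delta(.425,.241,.16))
E
```

```text
s60 [0.6329 0.2411 0.0784 0.078  0.083 ] [0.6449 0.2417 0.069  0.0703 0.0697]
s50 [0.6207 0.1326 0.068  0.066  0.0733] [0.6329 0.132  0.0584 0.0597 0.0587]
s40 [0.5334 0.006  0.0572 0.0557 0.0607] [0.5437 0.003  0.0478 0.0483 0.0477]
s27 [0.5135 0.1097 0.0441 0.0443 0.0477] [0.5238 0.1085 0.0358 0.0363 0.036 ]
L [0.6377 0.0177 0.051  0.0567 0.0563] [0.6414 0.0182 0.1127 0.11   0.1103]
S [0.5317 0.2053 0.0396 0.0443 0.0457] [0.531  0.2047 0.1154 0.1103 0.1103]
std [0.4254 0.0283 0.0454 0.0387 0.053 ] [0.4157 0.0406 0.0517 0.056  0.07  ]
anv [0.4293 0.2423 0.0253 0.0263 0.025 ] [0.4352 0.2421 0.0385 0.032  0.066 ]
[0.35076746 0.10782675 0.87809908] [[-0.945  0.326 -0.   ]
 [ 0.326  0.945 -0.001]
 [ 0.    -0.001 -1.   ]]
[-0.3233 -0.2584  0.1436]
```

```bash
cat >> h.py <<'E'
def fit(d,c,z,R,w=.010):
    "best circle of radius R at height z near c, by the intensity step across its edge (signed mean, abs)"
    g=cv2.GaussianBlur(d["frame"],(3,3),0).astype(np.float32); t=np.linspace(0,2*np.pi,90,endpoint=False); best=(0,)
    for x in np.arange(c[0]-w,c[0]+w,.001):
        for y in np.arange(c[1]-w,c[1]+w,.001):
            v=[cv2.remap(g,*[a.astype(np.float32).reshape(1,-1) for a in proj(d,np.c_[x+r*np.cos(t),y+r*np.sin(t),0*t+z]).T],cv2.INTER_LINEAR)[0] for r in(R-.0015,R+.0015)]
            s=np.minimum(np.abs(v[0]-v[1]).sum(1),60).mean()
            best=max(best,(s,x,y))
    return np.round(best,4)
E
python3 - <<'E'
from h import *
d=cam("top"); e=cam("scene")
for n,c,z,R in [("s60",(.633,.242),.006,.038),("s50",(.621,.133),.006,.033),("s40",(.535,.004),.006,.028),("s27",(.513,.11),.006,.0215),
 ("L",(.635,.021),.015,.03),("S",(.53,.206),.012,.025),("std",(.43,.028),.022,.02),("anv",(.426,.242),.015,.0135)]:
    a,b=fit(d,c,z,R),fit(e,c,z,R); print(n,a,b)
    for q,p,col in((d,a,(0,255,0)),(e,b,(0,255,0))):
        t=np.linspace(0,2*np.pi,60)
        P=proj(q,np.c_[p[1]+R*np.cos(t),p[2]+R*np.sin(t),0*t+z]); q.setdefault("dr",[]).append(P)
for q,(u0,v0,u1,v1),f in((d,(180,110,350,265),"a"),(e,(160,170,375,285),"b")):
    k=3.6; im=cv2.resize(q["frame"][v0:v1,u0:u1,::-1],None,fx=k,fy=k,interpolation=cv2.INTER_CUBIC)
    for P in q["dr"]: cv2.polylines(im,[((P-[u0,v0]+.5)*k).astype(np.int32)],True,(0,255,0),1)
    cv2.imwrite(f"pics/{f}.png",im)
E
```

```text
s60 [60.     0.637  0.243] [46.7133  0.643   0.243 ]
s50 [59.9935  0.624   0.133 ] [44.4134  0.616   0.137 ]
s40 [6.00e+01 5.37e-01 7.00e-03] [4.75815e+01 5.29000e-01 1.00000e-02]
s27 [60.     0.517  0.111] [51.0573  0.523   0.109 ]
L [3.74604e+01 6.39000e-01 1.80000e-02] [3.60793e+01 6.41000e-01 1.90000e-02]
S [38.3758  0.52    0.203 ] [40.4699  0.534   0.206 ]
std [5.97697e+01 4.29000e-01 3.00000e-02] [5.6226e+01 4.3700e-01 2.6000e-02]
anv [60.     0.432  0.243] [48.5449  0.418   0.248 ]
```

View pics/a.png

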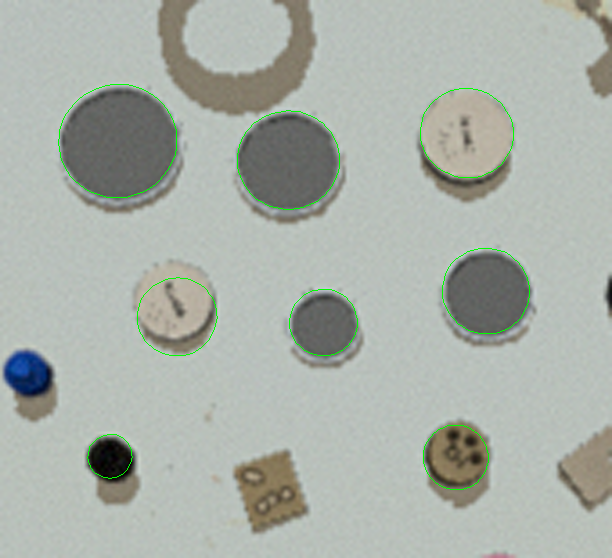

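View pics/b.png

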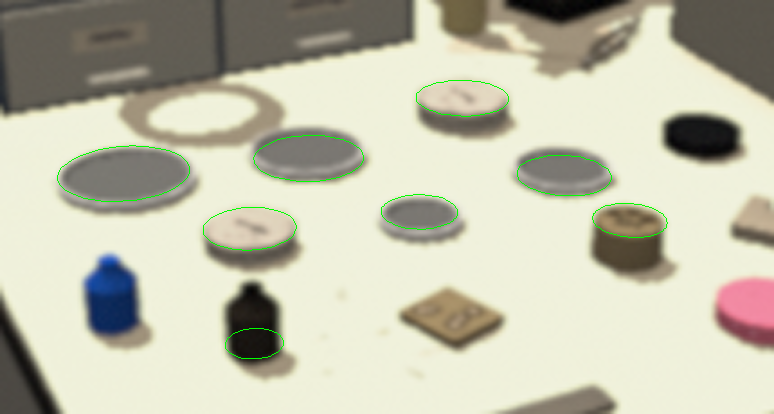

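The fits lie well on the pieces in the top view, with all four seats, the large disc, the standard and the anvil on their edges. The small disc's fit locked onto its shadow, so I use its blob centre, about (.532,.205). I start with the anvil at (.430,.242).

Emit:
arm_command(increments=[{"slide": [-0.328,-0.256,0.143],"gripper": 0.4},{"slide": [-0.328,-0.256,0.143],"gripper": 0.4},{"slide": [-0.328,-0.256,0.143],"gripper": 0.4},{"slide": [-0.328,-0.256,0.143],"gripper": 0.4},{"slide": [-0.328,-0.256,0.143],"gripper": 0.4},{"slide": [-0.328,-0.256,0.143],"gripper": 0.4},{"slide": [-0.328,-0.256,0.143],"gripper": 0.4},{"slide": [-0.328,-0.256,0.143],"gripper": 0.4}], newtons=40)

```text
validation failed for argument at $.in...
```

```bash
python3 -c "
from h import *
print(delta(.430,.242,.15),status.get_obs()['tool_pos'])
e=cam('scene');print(unproj(e,(229.8,265.6),0))"
```

```text
[-0.3277 -0.256   0.1538] [0.20355793 0.59083906 0.30372172]
[[0.43917763 0.24108588 0.        ]]
```

Emit:
arm_command(increments=[{"slide": [-0.328,-0.256,0.143],"spin": 0,"gripper": 0.4},{"slide": [-0.328,-0.256,0.143],"spin": 0,"gripper": 0.4},{"slide": [-0.328,-0.256,0.143],"spin": 0,"gripper": 0.4},{"slide": [-0.328,-0.256,0.143],"spin": 0,"gripper": 0.4},{"slide": [-0.328,-0.256,0.143],"spin": 0,"gripper": 0.4},{"slide": [-0.328,-0.256,0.143],"spin": 0,"gripper": 0.4},{"slide": [-0.328,-0.256,0.143],"spin": 0,"gripper": 0.4},{"slide": [-0.328,-0.256,0.143],"spin": 0,"gripper": 0.4}], newtons=40)

```text
t: 1.12
tool_pos: [0.376, 0.3249, 0.1953]
tool_rot: [0.518, 3.098, 0.001]
contact_force: [0.7, 1.1, 0.1]
opening: 0.0596
grip_force: 0.0
```

```bash
python3 -c "
from h import *
print(delta(.432,.242,.15),status.get_obs()['tool_pos'])"
```

```text
[-0.0799 -0.0602  0.0453] [0.37600528 0.32494094 0.19529624]
```

Emit:
arm_command(increments=[{"slide": [-0.08,-0.06,0.045],"spin": 0,"gripper": 0.4},{"slide": [-0.08,-0.06,0.045],"spin": 0,"gripper": 0.4},{"slide": [-0.08,-0.06,0.045],"spin": 0,"gripper": 0.4},{"slide": [-0.08,-0.06,0.045],"spin": 0,"gripper": 0.4},{"slide": [-0.08,-0.06,0.045],"spin": 0,"gripper": 0.4}])

```text
t: 1.53
tool_pos: [0.4316, 0.2428, 0.1499]
tool_rot: [-0.523, -3.096, 0.001]
contact_force: [-0.1, -0.1, -0.1]
opening: 0.0599
grip_force: 0.0
```

```bash
python3 -c "
from h import *
print(delta(.432,.242,.079),status.get_obs()['tool_pos'])
for n in('top','scene'):
  d=cam(n);u,v=proj(d,[.432,.242,.05])[0].astype(int);cv2.imwrite('pics/c%s.png'%n,cv2.resize(d['frame'][v-45:v+55,u-50:u+50,::-1],None,fx=4,fy=4))
a=np.hstack([cv2.imread('pics/ctop.png'),cv2.imread('pics/cscene.png')]);cv2.imwrite('pics/c.png',a)"
```

```text
[-0.0007 -0.0005  0.0709] [0.43160077 0.24276435 0.14992167]
```

View pics/c.png

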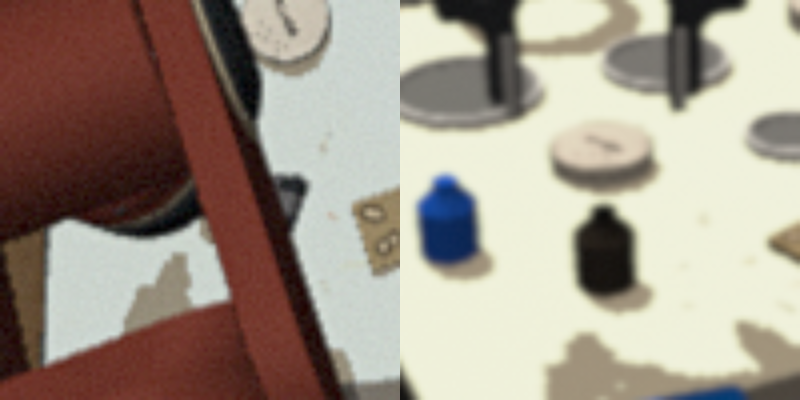

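Scene crop: the fingers (tips at about 505,110 and 675,105) straddle the anvil (604,290) in line. Descending.

Emit:
arm_command(increments=[{"slide": [-0.002,0.0,0.035],"spin": 0,"gripper": 0.4},{"slide": [-0.002,0.0,0.055],"spin": 0,"gripper": 0.4},{"slide": [-0.002,0.0,0.071],"spin": 0,"gripper": 0.4},{"slide": [-0.002,0.0,0.071],"spin": 0,"gripper": 0.4},{"slide": [-0.002,0.0,0.071],"spin": 0,"gripper": -0.6},{"slide": [-0.002,0.0,0.071],"spin": 0,"gripper": -0.6},{"slide": [-0.002,0.0,0.071],"spin": 0,"gripper": -0.6},{"slide": [-0.002,0.0,0.071],"spin": 0,"gripper": -0.6}], newtons=40)

```text
t: 2.3
tool_pos: [0.4345, 0.244, 0.0817]
tool_rot: [0.518, 3.096, 0.003]
contact_force: [-2.2, 1.4, 4.2]
opening: 0.0253
grip_force: 39.6
```

Emit:
arm_command(increments=[{"slide": [0,0,0],"spin": 0,"gripper": -0.8},{"slide": [0,0,0],"spin": 0,"gripper": -0.8},{"slide": [0,0,0],"spin": 0,"gripper": -0.8}])

```text
t: 2.55
tool_pos: [0.4345, 0.2439, 0.0817]
tool_rot: [0.519, 3.096, 0.004]
contact_force: [-2.7, 0.3, 6.5]
opening: 0.025
grip_force: 39.8
```

Emit:
arm_command(increments=[{"slide": [0,0,-0.02],"spin": 0,"gripper": -0.8},{"slide": [0,0,-0.04],"spin": 0,"gripper": -0.8},{"slide": [0,0,-0.06],"spin": 0,"gripper": -0.8},{"slide": [0,0,-0.06],"spin": 0,"gripper": -0.8}])

```text
t: 2.88
tool_pos: [0.4359, 0.2441, 0.1443]
tool_rot: [0.518, 3.091, 0.007]
contact_force: [0.7, -0.2, -0.8]
opening: 0.0251
grip_force: 40.0
```

```bash
cat >> h.py <<'E'
def look(p,f,w=50,k=4,dx=0):
    a=[]
    for n in('top','scene'):
        d=cam(n);u,v=proj(d,p)[0].astype(int);a.append(cv2.resize(d['frame'][v-w:v+w,u-w:u+w,::-1],None,fx=k,fy=k,interpolation=cv2.INTER_CUBIC))
    cv2.imwrite(f"pics/{f}.png",np.hstack(a))
E
python3 -c "
from h import *
d=cam('scene');u,v=proj(d,[.435,.242,.07])[0].astype(int);cv2.imwrite('pics/d.png',cv2.resize(d['frame'][v-40:v+40,u-50:u+50,::-1],None,fx=4,fy=4))
print(delta(.517,.111,.14),status.get_obs()['tool_pos'])"
```

```text
[-0.1208 -0.0988  0.0023] [0.43493571 0.24374039 0.14210903]
```

View pics/d.png

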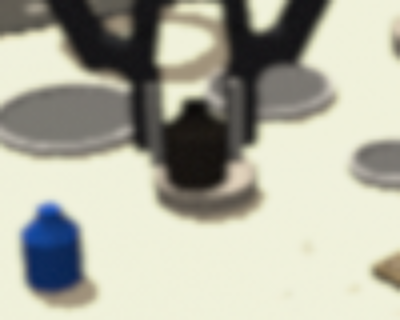

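The scene crop shows the anvil held upright between the fingers (about 195,145). Now to the smallest seat.

Emit:
arm_command(increments=[{"slide": [-0.03,-0.025,0.0],"spin": 0,"gripper": -0.8},{"slide": [-0.06,-0.05,0.0],"spin": 0,"gripper": -0.8},{"slide": [-0.09,-0.075,0.0],"spin": 0,"gripper": -0.8},{"slide": [-0.121,-0.099,0.0],"spin": 0,"gripper": -0.8},{"slide": [-0.121,-0.099,0.0],"spin": 0,"gripper": -0.8},{"slide": [-0.121,-0.099,0.0],"spin": 0,"gripper": -0.8},{"slide": [-0.121,-0.099,0.0],"spin": 0,"gripper": -0.8}])

```text
t: 3.52
tool_pos: [0.5145, 0.1101, 0.138]
tool_rot: [-0.52, -3.095, 0.0]
contact_force: [-0.4, 1.5, -1.8]
opening: 0.0251
grip_force: 40.0
```

```bash
python3 -c "
from h import *
print(delta(.517,.111,.085),status.get_obs()['tool_pos'])
d=cam('scene');u,v=proj(d,[.517,.111,.05])[0].astype(int);cv2.imwrite('pics/e.png',cv2.resize(d['frame'][v-40:v+40,u-50:u+50,::-1],None,fx=4,fy=4))
"
```

```text
[-0.0022  0.0017  0.053 ] [0.51447353 0.11009875 0.13796369]
```

View pics/e.png

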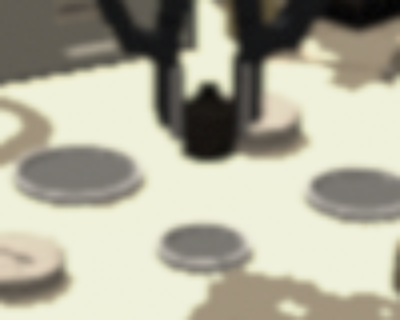

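The anvil (210,130) hangs over the smallest seat (203,247). Lowering.

Emit:
arm_command(increments=[{"slide": [-0.002,0.002,0.02],"spin": 0,"gripper": -0.8},{"slide": [-0.002,0.002,0.038],"spin": 0,"gripper": -0.8},{"slide": [-0.002,0.002,0.048],"spin": 0,"gripper": -0.8},{"slide": [-0.002,0.002,0.052],"spin": 0,"gripper": -0.8},{"slide": [-0.002,0.002,0.054],"spin": 0,"gripper": -0.8},{"slide": [-0.002,0.002,0.054],"spin": 0,"gripper": -0.8}])

```text
t: 4.07
tool_pos: [0.5178, 0.1119, 0.0855]
tool_rot: [-0.517, -3.098, 0.0]
contact_force: [0.9, -0.5, -0.7]
opening: 0.025
grip_force: 40.0
```

Not quite on the floor yet, so I ease down 1.5 mm and release gently.

Emit:
arm_command(increments=[{"slide": [0,0,0.001],"spin": 0,"gripper": -0.8},{"slide": [0,0,0.0015],"spin": 0,"gripper": -0.8},{"slide": [0,0,0.0015],"spin": 0,"gripper": -0.3},{"slide": [0,0,0.0015],"spin": 0,"gripper": -0.1},{"slide": [0,0,0.0015],"spin": 0,"gripper": 0.1},{"slide": [0,0,0.0015],"spin": 0,"gripper": 0.1},{"slide": [0,0,-0.03],"spin": 0,"gripper": 0.1},{"slide": [0,0,-0.06],"spin": 0,"gripper": 0.1}])

```text
t: 4.73
tool_pos: [0.5164, 0.1112, 0.1442]
tool_rot: [-0.518, -3.093, 0.002]
contact_force: [-0.2, 0.6, 0.9]
opening: 0.0471
grip_force: 0.0
```

```bash
python3 -c "
from h import *
print(delta(.430,.029,.15),status.get_obs()['tool_pos'])"
```

```text
[ 0.0549 -0.1058 -0.0053] [0.51637423 0.11116624 0.14417562]
```

Emit:
arm_command(increments=[{"slide": [0.055,-0.106,-0.005],"spin": 0,"gripper": 0.4},{"slide": [0.055,-0.106,-0.005],"spin": 0,"gripper": 0.4},{"slide": [0.055,-0.106,-0.005],"spin": 0,"gripper": 0.4},{"slide": [0.055,-0.106,-0.005],"spin": 0,"gripper": 0.4},{"slide": [0.055,-0.106,-0.005],"spin": 0,"gripper": 0.4},{"slide": [0.055,-0.106,-0.005],"spin": 0,"gripper": 0.4}])

```text
t: 5.23
tool_pos: [0.4321, 0.029, 0.1511]
tool_rot: [0.519, 3.097, 0.001]
contact_force: [1.1, -0.5, 0.6]
opening: 0.0599
grip_force: 0.0
```

```bash
python3 -c "
from h import *
print(delta(.430,.029,.078),status.get_obs()['tool_pos'])
look([.47,.08,.02],'f',50,4)"
```

```text
[ 0.0021 -0.0007  0.0731] [0.43205756 0.02901481 0.1511483 ]
```

View pics/f.png

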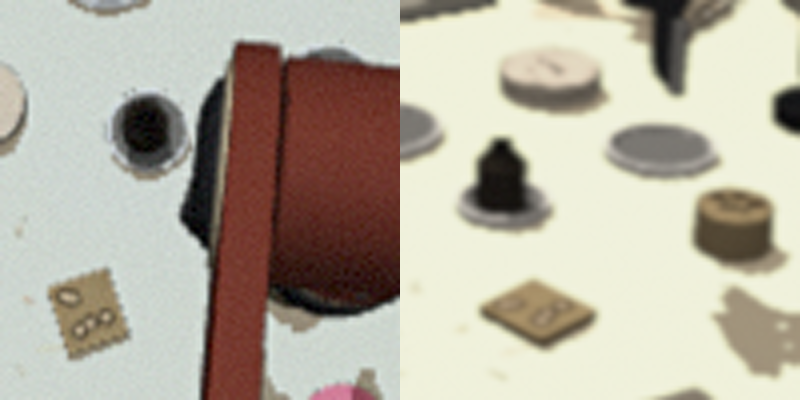

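The anvil is upright and central in the smallest seat (top crop, 148,125). Next, the standard.

Emit:
arm_command(increments=[{"slide": [0.001,0,0.035],"spin": 0,"gripper": 0.4},{"slide": [0.001,0,0.055],"spin": 0,"gripper": 0.4},{"slide": [0.001,0,0.073],"spin": 0,"gripper": 0.4},{"slide": [0.001,0,0.073],"spin": 0,"gripper": 0.2},{"slide": [0.001,0,0.073],"spin": 0,"gripper": -0.3},{"slide": [0.001,0,0.073],"spin": 0,"gripper": -0.3},{"slide": [0.001,0,0.073],"spin": 0,"gripper": -0.3},{"slide": [0.001,0,0.073],"spin": 0,"gripper": -0.3}])

```text
t: 6.0
tool_pos: [0.4316, 0.0294, 0.0788]
tool_rot: [0.518, 3.096, 0.0]
contact_force: [-0.2, -0.8, -1.6]
opening: 0.0379
grip_force: 40.3
```

Emit:
arm_command(increments=[{"slide": [0,0,0],"spin": 0,"gripper": -0.3},{"slide": [0,0,0],"spin": 0,"gripper": -0.3}])

```text
t: 6.17
tool_pos: [0.4309, 0.0294, 0.0782]
tool_rot: [0.519, 3.097, 0.0]
contact_force: [-0.9, -0.6, -1.4]
opening: 0.0385
grip_force: 40.3
```

Emit:
arm_command(increments=[{"slide": [0,0,-0.02],"spin": 0,"gripper": -0.3},{"slide": [0,0,-0.04],"spin": 0,"gripper": -0.3},{"slide": [0,0,-0.06],"spin": 0,"gripper": -0.3},{"slide": [0,0,-0.06],"spin": 0,"gripper": -0.3},{"slide": [0,0,-0.06],"spin": 0,"gripper": -0.3}])

```text
t: 6.58
tool_pos: [0.4314, 0.0293, 0.1387]
tool_rot: [0.518, 3.095, 0.0]
contact_force: [0.2, -0.1, -2.3]
opening: 0.0383
grip_force: 40.6
```

```bash
python3 -c "
from h import *
print(delta(.537,.007,.14),status.get_obs()['tool_pos'])"
```

```text
[-0.1071  0.0134 -0.0009] [0.43140555 0.02925835 0.13869106]
```

Emit:
arm_command(increments=[{"slide": [-0.03,0.004,0],"spin": 0,"gripper": -0.3},{"slide": [-0.06,0.008,0],"spin": 0,"gripper": -0.3},{"slide": [-0.09,0.011,0],"spin": 0,"gripper": -0.3},{"slide": [-0.107,0.0135,0],"spin": 0,"gripper": -0.3},{"slide": [-0.107,0.0135,0],"spin": 0,"gripper": -0.3},{"slide": [-0.107,0.0135,0],"spin": 0,"gripper": -0.3},{"slide": [-0.107,0.0135,0],"spin": 0,"gripper": -0.3}])

```text
t: 7.17
tool_pos: [0.5346, 0.0075, 0.1356]
tool_rot: [-0.518, -3.095, 0.0]
contact_force: [0.5, 0.4, -1.7]
opening: 0.0387
grip_force: 40.7
```

```bash
python3 -c "
from h import *
print(delta(.537,.007,.0815),status.get_obs()['tool_pos'])"
```

```text
[-0.0027  0.0003  0.0541] [0.53457815 0.0075228  0.13562436]
```

Emit:
arm_command(increments=[{"slide": [-0.002,0,0.02],"spin": 0,"gripper": -0.3},{"slide": [-0.002,0,0.038],"spin": 0,"gripper": -0.3},{"slide": [-0.002,0,0.048],"spin": 0,"gripper": -0.3},{"slide": [-0.002,0,0.053],"spin": 0,"gripper": -0.3},{"slide": [-0.002,0,0.054],"spin": 0,"gripper": -0.3},{"slide": [-0.002,0,0.054],"spin": 0,"gripper": -0.3},{"slide": [-0.002,0,0.054],"spin": 0,"gripper": -0.3}])

```text
t: 7.75
tool_pos: [0.5385, 0.0066, 0.0845]
tool_rot: [0.518, 3.097, 0.0]
contact_force: [0.3, 0.1, -1.6]
opening: 0.0385
grip_force: 40.7
```

Emit:
arm_command(increments=[{"slide": [0,0,0.002],"spin": 0,"gripper": -0.3},{"slide": [0,0,0.0035],"spin": 0,"gripper": -0.3},{"slide": [0,0,0.0035],"spin": 0,"gripper": -0.3},{"slide": [0,0,0.0035],"spin": 0,"gripper": 0.0},{"slide": [0,0,0.0035],"spin": 0,"gripper": 0.3},{"slide": [0,0,0.0035],"spin": 0,"gripper": 0.3},{"slide": [0,0,-0.03],"spin": 0,"gripper": 0.3},{"slide": [0,0,-0.06],"spin": 0,"gripper": 0.3}])

```text
t: 8.42
tool_pos: [0.5366, 0.0068, 0.1425]
tool_rot: [-0.518, -3.094, 0.0]
contact_force: [1.6, -0.0, 0.4]
opening: 0.0551
grip_force: 0.0
```

```bash
python3 -c "
from h import *
print(delta(.532,.205,.15),status.get_obs()['tool_pos'])"
```

```text
[ 0.0689  0.1859 -0.0074] [0.5365611  0.00679847 0.1424612 ]
```

Emit:
arm_command(increments=[{"slide": [0.069,0.186,-0.0075],"spin": 0,"gripper": 0.6},{"slide": [0.069,0.186,-0.0075],"spin": 0,"gripper": 0.6},{"slide": [0.069,0.186,-0.0075],"spin": 0,"gripper": 0.6},{"slide": [0.069,0.186,-0.0075],"spin": 0,"gripper": 0.6},{"slide": [0.069,0.186,-0.0075],"spin": 0,"gripper": 0.6},{"slide": [0.069,0.186,-0.0075],"spin": 0,"gripper": 0.6},{"slide": [0.069,0.186,-0.0075],"spin": 0,"gripper": 0.6},{"slide": [0.069,0.186,-0.0075],"spin": 0,"gripper": 0.6}])

```text
t: 9.08
tool_pos: [0.5333, 0.2048, 0.151]
tool_rot: [0.518, 3.099, -0.001]
contact_force: [-0.7, 0.1, -0.5]
opening: 0.0684
grip_force: 0.0
```

```bash
python3 -c "
from h import *
print(delta(.532,.205,.0760),status.get_obs()['tool_pos'])
look([.535,.10,.02],'g',50,4)"
```

```text
[ 0.0013 -0.0002  0.075 ] [0.53331514 0.20483156 0.15104254]
```

View pics/g.png

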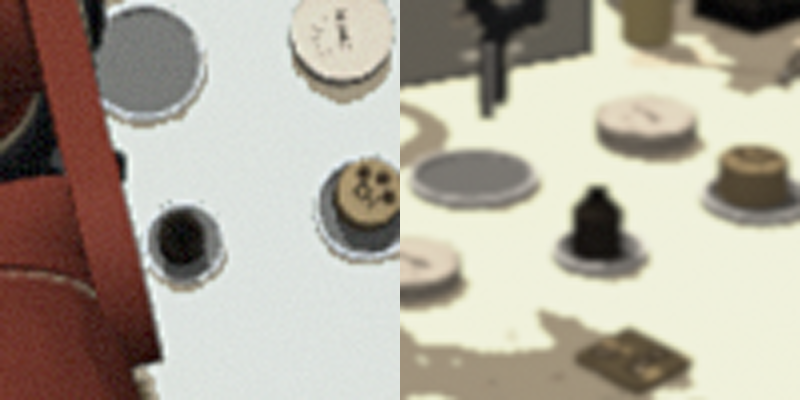

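The standard sits in its seat (top crop 368,192). Next is the small disc, with tips about 6 mm above its underside.

Emit:
arm_command(increments=[{"slide": [0.001,0,0.035],"spin": 0,"gripper": 0.6},{"slide": [0.001,0,0.055],"spin": 0,"gripper": 0.6},{"slide": [0.001,0,0.07],"spin": 0,"gripper": 0.6},{"slide": [0.001,0,0.075],"spin": 0,"gripper": 0.6},{"slide": [0.001,0,0.075],"spin": 0,"gripper": 0.2},{"slide": [0.001,0,0.075],"spin": 0,"gripper": 0.0},{"slide": [0.001,0,0.075],"spin": 0,"gripper": 0.0},{"slide": [0.001,0,0.075],"spin": 0,"gripper": 0.0}])

```text
t: 9.85
tool_pos: [0.5333, 0.2053, 0.0774]
tool_rot: [0.519, 3.096, 0.001]
contact_force: [-0.5, 0.1, -1.8]
opening: 0.0477
grip_force: 41.3
```

Emit:
arm_command(increments=[{"slide": [0,0,0],"spin": 0,"gripper": 0.0},{"slide": [0,0,0],"spin": 0,"gripper": 0.0}])

```text
t: 10.02
tool_pos: [0.5327, 0.2054, 0.0767]
tool_rot: [0.519, 3.097, 0.001]
contact_force: [-0.4, 1.2, -1.3]
opening: 0.0476
grip_force: 41.3
```

Emit:
arm_command(increments=[{"slide": [0,0,-0.015],"spin": 0,"gripper": 0.0},{"slide": [0,0,-0.03],"spin": 0,"gripper": 0.0},{"slide": [0,0,-0.045],"spin": 0,"gripper": 0.0},{"slide": [0,0,-0.06],"spin": 0,"gripper": 0.0},{"slide": [0,0,-0.06],"spin": 0,"gripper": 0.0},{"slide": [0,0,-0.06],"spin": 0,"gripper": 0.0}])

```text
t: 10.52
tool_pos: [0.5331, 0.2055, 0.1371]
tool_rot: [0.518, 3.096, 0.002]
contact_force: [0.2, 0.3, -0.6]
opening: 0.0475
grip_force: 41.6
```

```bash
python3 -c "
from h import *
print(delta(.624,.133,.14),status.get_obs()['tool_pos'])
d=cam('scene');u,v=proj(d,[.532,.205,.07])[0].astype(int);cv2.imwrite('pics/i.png',cv2.resize(d['frame'][v-40:v+40,u-50:u+50,::-1],None,fx=5,fy=5,interpolation=cv2.INTER_CUBIC))"
```

```text
[-0.1096 -0.039  -0.0027] [0.53309274 0.20552283 0.13712969]
```

View pics/i.png

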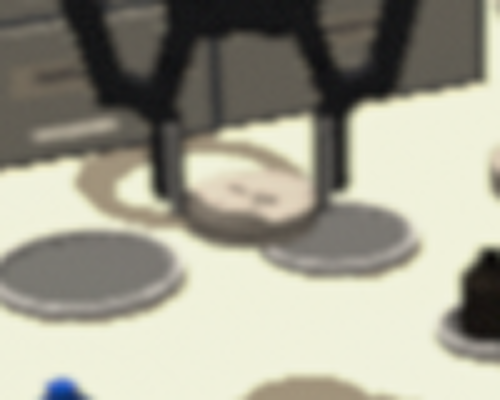

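The disc (245,205) is held level between the tips. Moving over the second-largest seat.

Emit:
arm_command(increments=[{"slide": [-0.03,-0.011,0],"spin": 0,"gripper": 0.0},{"slide": [-0.06,-0.022,0],"spin": 0,"gripper": 0.0},{"slide": [-0.09,-0.033,0],"spin": 0,"gripper": 0.0},{"slide": [-0.11,-0.039,0],"spin": 0,"gripper": 0.0},{"slide": [-0.11,-0.039,0],"spin": 0,"gripper": 0.0},{"slide": [-0.11,-0.039,0],"spin": 0,"gripper": 0.0},{"slide": [-0.11,-0.039,0],"spin": 0,"gripper": 0.0}])

```text
t: 11.15
tool_pos: [0.6225, 0.1327, 0.1343]
tool_rot: [-0.518, -3.095, 0.001]
contact_force: [-1.4, 0.2, -1.8]
opening: 0.0473
grip_force: 41.6
```

```bash
python3 -c "
from h import *
print(delta(.624,.133,.079),status.get_obs()['tool_pos'])"
```

```text
[-0.0015  0.0008  0.0553] [0.62248794 0.1327474  0.13430848]
```

Emit:
arm_command(increments=[{"slide": [-0.001,0,0.02],"spin": 0,"gripper": 0.0},{"slide": [-0.001,0,0.038],"spin": 0,"gripper": 0.0},{"slide": [-0.001,0,0.047],"spin": 0,"gripper": 0.0},{"slide": [-0.001,0,0.053],"spin": 0,"gripper": 0.0},{"slide": [-0.001,0,0.056],"spin": 0,"gripper": 0.0},{"slide": [-0.001,0,0.056],"spin": 0,"gripper": 0.0},{"slide": [-0.001,0,0.056],"spin": 0,"gripper": 0.0}])

```text
t: 11.73
tool_pos: [0.625, 0.1325, 0.0808]
tool_rot: [0.518, 3.097, 0.0]
contact_force: [-0.0, -0.1, -1.6]
opening: 0.048
grip_force: 41.6
```

Emit:
arm_command(increments=[{"slide": [0,0,0.001],"spin": 0,"gripper": 0.0},{"slide": [0,0,0.002],"spin": 0,"gripper": 0.0},{"slide": [0,0,0.002],"spin": 0,"gripper": 0.0},{"slide": [0,0,0.002],"spin": 0,"gripper": 0.25},{"slide": [0,0,0.002],"spin": 0,"gripper": 0.5},{"slide": [0,0,0.002],"spin": 0,"gripper": 0.5},{"slide": [0,0,-0.03],"spin": 0,"gripper": 0.5},{"slide": [0,0,-0.06],"spin": 0,"gripper": 0.5}])

```text
t: 12.4
tool_pos: [0.623, 0.1321, 0.1384]
tool_rot: [-0.518, -3.093, 0.002]
contact_force: [0.5, -0.3, 1.5]
opening: 0.0643
grip_force: 0.0
```

```bash
python3 -c "
from h import *
print(delta(.639,.018,.15),status.get_obs()['tool_pos'])"
```

```text
[-0.0522 -0.1027 -0.0117] [0.62302263 0.13206346 0.13837295]
```

Emit:
arm_command(increments=[{"slide": [-0.052,-0.103,-0.011],"spin": 0,"gripper": 0.9},{"slide": [-0.052,-0.103,-0.011],"spin": 0,"gripper": 0.9},{"slide": [-0.052,-0.103,-0.011],"spin": 0,"gripper": 0.9},{"slide": [-0.052,-0.103,-0.011],"spin": 0,"gripper": 0.9},{"slide": [-0.052,-0.103,-0.011],"spin": 0,"gripper": 0.9},{"slide": [-0.052,-0.103,-0.011],"spin": 0,"gripper": 0.9}])

```text
t: 12.9
tool_pos: [0.6402, 0.0182, 0.151]
tool_rot: [-0.519, -3.098, -0.001]
contact_force: [-0.3, 0.6, 0.8]
opening: 0.0811
grip_force: 0.0
```

```bash
python3 -c "
from h import *
print(delta(.639,.018,.0745),status.get_obs()['tool_pos'])"
```

```text
[ 0.001  -0.0006  0.0765] [0.64016985 0.01820263 0.15101942]
```

Emit:
arm_command(increments=[{"slide": [0.001,0,0.035],"spin": 0,"gripper": 0.9},{"slide": [0.001,0,0.055],"spin": 0,"gripper": 0.9},{"slide": [0.001,0,0.07],"spin": 0,"gripper": 0.9},{"slide": [0.001,0,0.076],"spin": 0,"gripper": 0.9},{"slide": [0.001,0,0.076],"spin": 0,"gripper": 0.5},{"slide": [0.001,0,0.076],"spin": 0,"gripper": 0.2},{"slide": [0.001,0,0.076],"spin": 0,"gripper": 0.2},{"slide": [0.001,0,0.076],"spin": 0,"gripper": 0.2}], newtons=60)

```text
t: 13.57
tool_pos: [0.6401, 0.0184, 0.0763]
tool_rot: [0.518, 3.096, 0.0]
contact_force: [0.5, -0.2, -0.2]
opening: 0.0572
grip_force: 64.8
```

Emit:
arm_command(increments=[{"slide": [0,0,0],"spin": 0,"gripper": 0.2},{"slide": [0,0,0],"spin": 0,"gripper": 0.2}])

```text
t: 13.73
tool_pos: [0.6401, 0.0184, 0.0763]
tool_rot: [0.519, 3.096, 0.001]
contact_force: [0.3, 0.7, 1.1]
opening: 0.0569
grip_force: 64.9
```

Emit:
arm_command(increments=[{"slide": [0,0,-0.015],"spin": 0,"gripper": 0.2},{"slide": [0,0,-0.03],"spin": 0,"gripper": 0.2},{"slide": [0,0,-0.045],"spin": 0,"gripper": 0.2},{"slide": [0,0,-0.07],"spin": 0,"gripper": 0.2},{"slide": [0,0,-0.07],"spin": 0,"gripper": 0.2},{"slide": [0,0,-0.07],"spin": 0,"gripper": 0.2}])

```text
t: 14.23
tool_pos: [0.6411, 0.018, 0.1486]
tool_rot: [0.518, 3.092, 0.001]
contact_force: [0.0, -0.8, -4.4]
opening: 0.057
grip_force: 65.3
```

```bash
python3 -c "
from h import *
print(delta(.637,.243,.145),status.get_obs()['tool_pos'])
look([.6,.03,.05],'j',50,4)"
```

```text
[0.0772 0.2114 0.0034] [0.64107535 0.01803796 0.14855308]
```

View pics/j.png

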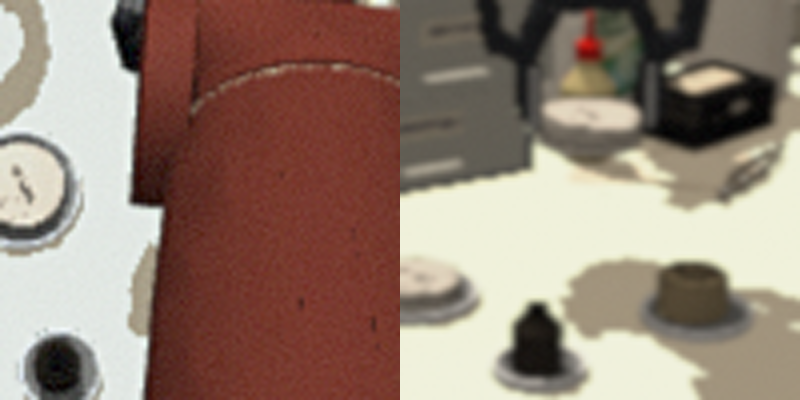

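The large disc is held (scene crop 590,115), and the small disc, anvil and standard sit in their seats. Moving to the largest seat.

Emit:
arm_command(increments=[{"slide": [0.011,0.03,0],"spin": 0,"gripper": 0.2},{"slide": [0.022,0.06,0],"spin": 0,"gripper": 0.2},{"slide": [0.033,0.09,0],"spin": 0,"gripper": 0.2},{"slide": [0.044,0.12,0],"spin": 0,"gripper": 0.2},{"slide": [0.055,0.15,0],"spin": 0,"gripper": 0.2},{"slide": [0.066,0.18,0],"spin": 0,"gripper": 0.2},{"slide": [0.077,0.211,0],"spin": 0,"gripper": 0.2},{"slide": [0.077,0.211,0],"spin": 0,"gripper": 0.2}])

```text
t: 15.0
tool_pos: [0.6334, 0.2481, 0.1429]
tool_rot: [-0.511, -3.096, -0.003]
contact_force: [-0.5, -0.4, -3.6]
opening: 0.0568
grip_force: 65.6
```

Emit:
arm_command(increments=[{"slide": [0,0,0],"spin": 0,"gripper": 0.2},{"slide": [0,0,0],"spin": 0,"gripper": 0.2}])

```text
t: 15.17
tool_pos: [0.6343, 0.2425, 0.1431]
tool_rot: [-0.517, -3.096, 0.003]
contact_force: [-0.3, 0.5, -4.7]
opening: 0.057
grip_force: 65.6
```

```bash
python3 -c "
from h import *
print(delta(.637,.243,.08),status.get_obs()['tool_pos'])"
```

```text
[-0.0026  0.0015  0.0631] [0.63428434 0.24254345 0.14307192]
```

Emit:
arm_command(increments=[{"slide": [-0.002,0,0.02],"spin": 0,"gripper": 0.2},{"slide": [-0.002,0,0.04],"spin": 0,"gripper": 0.2},{"slide": [-0.002,0,0.054],"spin": 0,"gripper": 0.2},{"slide": [-0.002,0,0.06],"spin": 0,"gripper": 0.2},{"slide": [-0.002,0,0.063],"spin": 0,"gripper": 0.2},{"slide": [-0.002,0,0.063],"spin": 0,"gripper": 0.2},{"slide": [-0.002,0,0.063],"spin": 0,"gripper": 0.2}])

```text
t: 15.75
tool_pos: [0.6378, 0.242, 0.083]
tool_rot: [0.519, 3.097, 0.001]
contact_force: [-0.4, 0.6, -3.5]
opening: 0.0571
grip_force: 65.6
```

Emit:
arm_command(increments=[{"slide": [0,0,0.002],"spin": 0,"gripper": 0.2},{"slide": [0,0,0.004],"spin": 0,"gripper": 0.2},{"slide": [0,0,0.004],"spin": 0,"gripper": 0.2},{"slide": [0,0,0.004],"spin": 0,"gripper": 0.2}])

```text
t: 16.08
tool_pos: [0.6372, 0.2423, 0.0784]
tool_rot: [0.519, 3.098, 0.0]
contact_force: [-1.1, -0.1, -4.1]
opening: 0.057
grip_force: 65.6
```

Emit:
arm_command(increments=[{"slide": [0,0,0],"spin": 0,"gripper": 0.5},{"slide": [0,0,0],"spin": 0,"gripper": 0.7},{"slide": [0,0,0],"spin": 0,"gripper": 0.7},{"slide": [0,0,-0.03],"spin": 0,"gripper": 0.7},{"slide": [0,0,-0.06],"spin": 0,"gripper": 0.7},{"slide": [0,0,-0.1],"spin": 0,"gripper": 0.7},{"slide": [0,0,-0.13],"spin": 0,"gripper": 0.7},{"slide": [0,0,-0.13],"spin": 0,"gripper": 0.7}])

```text
t: 16.75
tool_pos: [0.6412, 0.2434, 0.2189]
tool_rot: [0.516, 3.084, 0.01]
contact_force: [1.2, -0.4, 1.7]
opening: 0.0722
grip_force: 0.0
```

Emit:
arm_command(increments=[{"slide": [0.1,0.23,-0.05],"spin": 0,"gripper": 0.7},{"slide": [0.1,0.23,-0.05],"spin": 0,"gripper": 0.7},{"slide": [0.1,0.23,-0.05],"spin": 0,"gripper": 0.7},{"slide": [0.1,0.23,-0.05],"spin": 0,"gripper": 0.7},{"slide": [0.1,0.23,-0.05],"spin": 0,"gripper": 0.7},{"slide": [0.1,0.23,-0.05],"spin": 0,"gripper": 0.7},{"slide": [0.1,0.23,-0.05],"spin": 0,"gripper": 0.7},{"slide": [0.1,0.23,-0.05],"spin": 0,"gripper": 0.7}])

```text
t: 17.42
tool_pos: [0.6168, 0.4953, 0.2593]
tool_rot: [0.512, 3.098, 0.003]
contact_force: [0.4, -0.1, -0.5]
opening: 0.0725
grip_force: 0.0
```

```bash
python3 -c "
from h import *
print(status.get_obs()['tool_pos'])
a=[]
for n,b in(('top',(170,110,370,290)),('scene',(155,170,395,290))):
  d=cam(n);a.append(cv2.resize(d['frame'][b[1]:b[3],b[0]:b[2],::-1],(400,400*(b[3]-b[1])//(b[2]-b[0])),interpolation=cv2.INTER_CUBIC))
  if n=='top':
    for m,c,z,R in (('L',(.637,.243),.017,.03),('S',(.624,.133),.014,.025),('std',(.537,.007),.024,.02),('anv',(.517,.111),.017,.0135)): print(m,fit(d,c,z,R,.012),c)
a[1]=cv2.copyMakeBorder(a[1],0,a[0].shape[0]-a[1].shape[0],0,0,cv2.BORDER_CONSTANT)
cv2.imwrite('pics/k.png',np.hstack(a))"
```

```text
[0.6168223  0.49530836 0.25932716]
L [60.     0.634  0.242] (0.637, 0.243)
S [60.     0.623  0.133] (0.624, 0.133)
std [5.54503e+01 5.41000e-01 4.00000e-03] (0.537, 0.007)
anv [59.6004  0.513   0.112 ] (0.517, 0.111)
```

View pics/k.png

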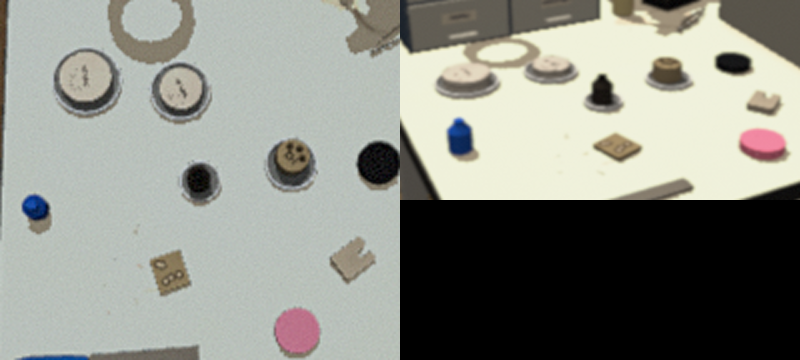

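All four pieces stand in their seats: top crop (85,78), (180,90), (200,180) and (292,158). The coupons and look-alikes are where they were. One numeric check remains on the standard, whose fit came out about 5 mm off the seat centre.

```bash
python3 -c "
from h import *
d=cam('top'); r=.04;s=3;c=(.537,.007)
im=rect(d,c[0]-r,c[0]+r,c[1]-r,c[1]+r,.024,s).astype(int)
m=((im[:,:,2]-im[:,:,0]>20)&(im.max(2)>75)).astype(np.uint8); m=cv2.morphologyEx(m,cv2.MORPH_CLOSE,np.ones((15,15)))
n=np.argwhere(cv2.morphologyEx(m,cv2.MORPH_OPEN,np.ones((9,9))))
lo,hi=n.min(0)/3000,n.max(0)/3000; print('x',c[0]+r-hi[0],c[0]+r-lo[0],'y',c[1]+r-hi[1],c[1]+r-lo[1])
for R in(.0195,.02,.0205): print(fit(d,c,.024,R,.008))"
```

```text
x 0.5213333333333334 0.5583333333333333 y -0.013333333333333336 0.024333333333333332
[5.60191e+01 5.42000e-01 4.00000e-03]
[5.55785e+01 5.41000e-01 4.00000e-03]
[5.43324e+01 5.41000e-01 4.00000e-03]
```

The top face measures round (37 x 38 mm) and is centred 3–5 mm from the seat centre, inside the 8 mm play, so the standard lies flat. Handing in.

```bash
python3 -c "
from station import order
print(order.finish_job())"
```

```text
the job is handed in; nothing more can be done
None
```

All four round pieces are upright in their matching seats, the coupons and look-alikes were left where they were, and the job is handed in; the system gave no verdict.

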